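# Open the double-latched hood of the polishing machine

## Task

Open the blue polishing machine: draw its red-knobbed bolt, raise the hood by its handle a hand's breadth, where it stays up by itself just short of its safety catch, then feel under the hood's front lip for the hidden catch pin, push it gently leftwards (as the machine looks from its handle side) to its stop, and swing the hood up until it stands wide open. Do not force or knock the catch or its channel, let the hood go at the end, and leave the other things on the bench where they are.

Things in the scene. Friction and masses are not known exactly. Their poses are not given: they have to be found in the camera images.
- machine: blue metal polishing machine, fixed, 200 deep (x), 280 wide (y), rim 140 high. Origin: centre of its underside; x points from its front (low wall, hood handle) to its hinge side, y to its left, z up. Side and back walls reach the rim; the front wall only z 90, the opening above it is closed by the hood's lip. A keeper bracket stands outside the left wall: x -68..-32, y 150..162, top z 163.
- hood (a joint): hood hinge angle, rad: 0 closed, grows as the hood swings up, end stop 1.7. The hood weighs 450 to 750 g; its stiff hinge (about 0.95 N m) holds it wherever it is left; raising it takes 6 to 10 N at the lip. Bolt in: 0.02 rad of play. Bolt drawn: stopped at 0.50 rad by the hidden safety catch until the catch pin is pushed aside; pulling harder only strains the catch.
- hood_hinge (a point): point on the hinge line at mid width, in the machine frame x 100, y 0, z 140 mm; does not move.
- hood_handle (a point): middle of the grip of the hood's round steel bridge handle, a bar 12 mm thick and 90 long along the machine's y, its axis 35 mm above the hood's top. Closed it is at machine x -85, y -30, z 179 mm. Moves with the hood.
- hood_lip (a point): middle of the lower edge of the hood's down-turned front lip (4 mm thick, 290 wide, 32 deep). Closed it is at machine x -128, y 0, z 108 mm. Moves with the hood. Pushed up and back from underneath, it swings the hood open.
- bolt (a joint): travel of the slide bolt on top of the hood, m: 0 locked (tongue in the keeper), 0.025 fully drawn (end stop). It slides along machine -y (to the right, away from the keeper) with about 2.5 N friction and stays put. The hood is free of it above 0.016.
- bolt_knob (a point): centre of the top of the bolt's upright red round knob, 14 mm thick and 30 tall, standing free above the hood, to be taken or pushed from above. Closed and locked it is at machine x -50, y 105, z 184 mm. Moves with bolt and hood.
- channel: steel ledge on the low front wall, 34 deep (x), 268 wide (y); it carries the hidden safety catch. Origin: middle of its top, machine x -105, y 0, z 90; axes as the machine's. The channel with all it carries (catch too) must never be loaded with more than 25 N, by robot or hood: the machine's weak point.
- pin_zone (a point): middle of the zone where the catch pin may stand: machine x -114, y 0, z 116 mm. The pin, a smooth upright orange roller 10 mm thick, z 96 to 134, starts at x -114 and anywhere in y -45..+45: its place is not measured, it must be felt for from the machine's right end (y -85) towards +y. From its foot a flat arm 12 wide, top at z 96, runs inwards (+x).
- pin_far (a point): left end of the pin's path at the most: machine x -127, y 70, z 116 mm. Pushed to +y the pin moves in a slanted slot with about 3 N: in all 25 mm to +y and 13 mm to -x (outwards) from where it started, then it meets a rubber buffer of about 5 N per mm. The catch is free only over the last quarter of that travel. The pin stays where it is left; pushed to -y it does not move.
- tin: loose aluminium cup, 70 wide, 60 tall; bystander
- oil: loose amber oil bottle, 52 wide, 130 tall; bystander
- hammer: loose hammer lying flat; bystander
- driver: loose blue screwdriver lying flat; bystander
- bar_stock: loose brass bar, 120 x 30 x 12; bystander
- paste: loose jar with a red cap, 60 wide, 55 tall; bystander

How it is judged (in metres and radians):
On the way, in this order (a step that is already met when the one before it is completed fails the run):
1. the bolt is drawn while the hood is down (value of joint bolt above 0.016 m and value of joint hood below 0.15 rad), for 0.1 s.
2. the hood stands a little open at the safety catch (0.25 to 0.55 rad) (value of joint hood between 0.25 and 0.55 rad), for 0.3 s.
3. the hood has passed the safety catch (over 0.65 rad) (value of joint hood above 0.65 rad), for 0.2 s.
At the end, for the whole second after the job is handed in: The hood stands open by more than 1.0 rad, at rest (under 0.03 rad/s), with the bolt still drawn by more than 16 mm (value of joint hood above 1 rad and velocity of joint hood between -0.03 and 0.03 rad/s and value of joint bolt above 0.016 m); the robot touches nothing.
It fails at once if the channel or the catch it carries is loaded with more than 25 N (contact force between channel and anything else above 25 N).
It fails at once if a bystander is moved by more than 30 mm (distance of any of tin, oil, hammer, driver, bar_stock, paste from where it was at the start of the episode above 0.03 m).
It also fails if it takes over 69 s, if anything falls off the work surface, if the arm or the gripper's body presses on something with over 40 N, if the wrist force passes 120 N, or if a joint passes its speed limit or range.

## Robot

A 6-joint arm with a two-finger parallel gripper is mounted at the origin on the work surface. World frame = base frame: x ahead of the robot, y to its left, z up, the work surface at z = 0. Lengths are in mm, angles in rad, forces in N, time in s.
With the tool pointing down it reaches from about 350 to 1000 mm from the base axis. Payload 7.1 kg.
Tool frame: the origin (TCP) lies at the centre of the arm's flange, where the gripper is bolted on; the fingertips stand env.tips_ahead ahead of it and the grasp point (between the pads) lies 155 mm ahead of it (env.tips_ahead is the distance from the TCP to the fingertips, in mm); z points along the fingers, y is the line along which they close (so a half turn about z gives the same grasp; the last joint's range is limited). The gripper opens to 85 mm and grips with 20 to 120 N. Pads are 22 mm wide; open, the fingers measure 114 mm over their backs; the gripper's body (76 mm by 85 mm) begins 54 mm behind the grasp point. The pads swing forward as they close: fully open they stand 13 mm farther back than shut.
Start: joints at [1.234, 0.423, 1.63, -0, 1.089, -0.019], TCP at [195.267, 593.698, 404.719] pointing down, gripper open.
Joint ranges: [-3, 3], [-0.9, 2.11], [0.09, 2.58], [-1.31, 4.45], [0.11, 2.69], [-2.54, 2.54]. Speed limits (rad/s): [2.39, 2.39, 3.01, 3.14, 3.14, 3.14].

## Interface

Orientations are given as a unit quaternion [w, x, y, z].
In Python, from cell import env gives the robot as it stands. Calls block until the motion is done:
- env.move_to(position, orientation): joint-space move of the TCP to a pose.
- env.move_l(position, orientation=None, max_speed=150): straight line of the TCP; orientation=None keeps the orientation; max_speed is the mean speed in mm/s.
- env.goto_joints(angles): joint-space move.
- env.command_gripper(opening): finger opening in mm; the grip force is fixed at half the most; returns when the fingers have stopped.
- env.dwell(seconds).
- env.inverse_kinematics(position, orientation): joint angles nearest the present ones, or None.
- env.get_state(): the state.
- env.get_image(name): name is "side" or "top" or "wrist"; returns a dict with "image" (480x640x3 uint8, red, green, blue), "z_map" (480x640 float32, mm along the optical axis (not along the pixel's ray), 0 where there is no reading), "mtx" (3x3 intrinsics, pixels), "pose" (4x4, takes a point from camera to world coordinates). Camera axes: x right, y down, z forward; pixel columns grow to the right and rows downward; lengths in mm; the calibration is good to about 2 mm. The wrist camera is an equidistant fisheye: a pixel r from the principal point sees the ray r / f radians off the axis. A picture is of the moment at which its call begins.
A pose or a line that the arm cannot do raises env.IKError and nothing moves.
- env.sign_off(): hands the job in; it is judged then, once.
The state is a dict: "time": time; "joint_pos": joint angles; "joint_velocities": joint speeds; "joint_efforts": joint torques, N m; "position": TCP position; "orientation": TCP orientation; "wrist_force": force on the tool from outside, world axes, zero at the start; "ft_torque": the same for the moment, N m; "finger_gap": finger opening in mm; "grip_force": force on a finger pad.
Only numpy, scipy, OpenCV 4.12 (cv2) and the standard library are available. Lean on these libraries where they do the work, as an engineer would, in place of code of your own. Each camera call takes 0.05 s, during which the arm holds its last target. There are 200 camera calls.

## Working session

There is one attempt and no reset: what is moved stays moved. The work goes in short steps, each a Python script; the robot and the scene stay as the last script left them, time stands still between calls to the robot, and variables do not carry over. Pictures are saved under pics/ and viewed, at most 10 in all, crops included, and the job is handed in when it is done.

```bash
ls; mkdir -p pics
python3 - <<'E'
from cell import env
import cv2,numpy as np
for n in ("top","side"):
    d=env.get_image(n); cv2.imwrite(f"pics/{n}0.png",d["image"][:,:,::-1]); np.savez(f"{n}0.npz",**d)
    print(n,d["mtx"].tolist(),np.round(d["pose"],3).tolist())
s=env.get_state(); print(s["time"],s["position"],s["orientation"],s["wrist_force"],env.tips_ahead)
E
```

```text
pics
top [[491.14900008093167, 0.0, 315.3272168445558], [0.0, 491.14900008093167, 238.38318238375174], [0.0, 0.0, 1.0]] [[0.015, -0.993, 0.117, 433.281], [-1.0, -0.017, -0.016, 6.484], [0.018, -0.117, -0.993, 1402.456], [0.0, 0.0, 0.0, 1.0]]
side [[507.4081840319224, 0.0, 318.78514980174805], [0.0, 507.4081840319224, 236.56882702555833], [0.0, 0.0, 1.0]] [[0.876, -0.248, 0.414, 6.88], [-0.482, -0.465, 0.743, -1034.869], [0.008, -0.85, -0.527, 832.219], [0.0, 0.0, 0.0, 1.0]]
0.1 [195.1988334  593.46785875 404.01862253] [-1.19713381e-04  1.58243184e-01  9.87399910e-01 -7.06027182e-04] [ 0.11832203 -0.05790553 -0.46771035] 173.4
```

View pics/top0.png

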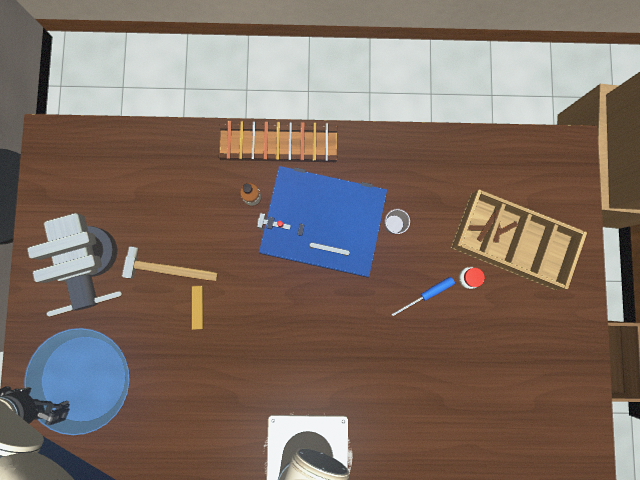

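View pics/side0.png

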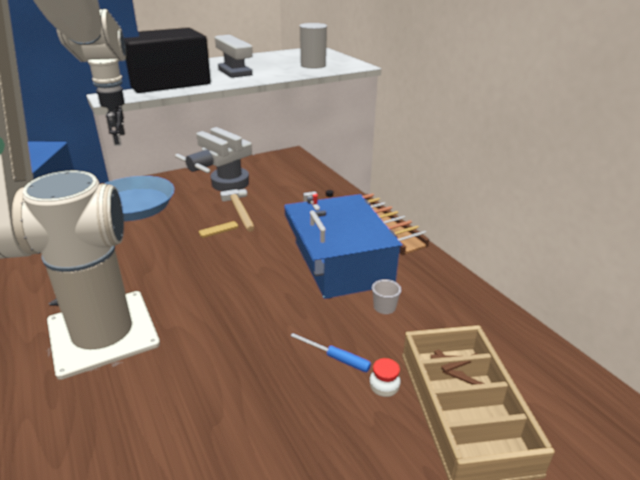

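The top view shows the machine's hood, with corners near (278,167), (386,188), (369,276) and (260,253). The handle is at (330,249), the red knob at (280,224) and the keeper at (263,220). The front faces the robot. In the side view the tin stands to the right of the machine.

Run:
```python
import numpy as np,cv2
def cloud(n):
    d=np.load(n+"0.npz"); z=d["z_map"]; v,u=np.mgrid[:480,:640]; K=d["mtx"]
    c=np.stack([(u-K[0,2])/K[0,0]*z,(v-K[1,2])/K[1,1]*z,z],-1)
    return d["image"].astype(int),c@d["pose"][:3,:3].T+d["pose"][:3,3],z
for n in ("top","side"):
    im,P,z=cloud(n); r,g,b=im[...,0],im[...,1],im[...,2]
    near=(z>0)&(P[...,0]>350)&(P[...,0]<850)&(abs(P[...,1])<260)
    m=near&(b>r+40)&(b>g+25)&(P[...,2]>130)&(P[...,2]<160)
    print(n,m.sum(),"z med",np.median(P[m][:,2]))
    R=cv2.minAreaRect(P[m][:,:2].astype(np.float32)); print(R,cv2.boxPoints(R).tolist())
    c=P[m][:,:2]
    red=near&(r>150)&(g<80)&(b<80)&(P[...,2]>150); print("red",red.sum(),P[red].mean(0),P[red][:,2].max())
    h=near&(P[...,2]>172)&(P[...,2]<200)&(abs(r-b)<40)&(r>120)
    q=P[h]; print("high grey",len(q),q.mean(0), q.min(0),q.max(0))
    for nm,(u0,u1,v0,v1) in dict(tin=(380,415,205,240),oil=(238,264,180,210)).items():
        if n=="top":
            k=P[v0:v1,u0:u1].reshape(-1,3);k=k[k[:,2]>35]; print(nm,k.min(0),k.max(0))
```

```text
top 9529 z med 144.1023558989275
((629.390625, -33.63372802734375), (290.139404296875, 234.54098510742188), 78.38331604003906) [[485.3105163574219, -152.1179656982422], [715.04736328125, -199.3458709716797], [773.470703125, 84.85050964355469], [543.73388671875, 132.0784149169922]]
red 4 [612.83956773  75.9983116  181.65517425] 184.74083599334244
high grey 185 [552.53739045 -48.46576282 183.8234521 ] [539.15183239 -97.72010862 173.25436899] [ 5.66114580e+02 -5.50308520e-02  1.91148963e+02]
tin [ 433.28086317 -274.91962667   35.07928883] [ 678.7929696     6.48437769 1402.45572466]
oil [433.28086317   6.48437769  35.24341037] [ 738.93328097  193.51444058 1402.45572466]
side 4873 z med 145.29111415922353
((629.7203369140625, -32.451934814453125), (297.23345947265625, 240.23875427246094), 78.56353759765625) [[482.51800537109375, -154.3004913330078], [717.9868774414062, -201.935302734375], [776.9226684570312, 89.39662170410156], [541.4537963867188, 137.03143310546875]]
red 8 [609.81226921  74.54968531 177.23043684] 183.13762580769708
high grey 118 [548.63080158 -52.63491437 183.84432422] [537.20753125 -97.18308896 173.85597074] [608.15248331  85.49920035 188.73271405]
```

```bash
cat > h.py <<'E'
from cell import env
import numpy as np
from scipy.spatial.transform import Rotation as Ro
YAW=np.arctan2(-.2014,.9795); RM=Ro.from_euler('z',YAW); O=np.array([641.9,-36.2,0.])
TIP=env.tips_ahead; GR=155.
def w(p): return O+RM.apply(p)
def down(closing,lean=0.):
    """tool down closing along machine 'x' or 'y', then leaned about machine y (body to +x for lean>0)"""
    z=np.array([0,0,-1.]); y={'y':[0,1.,0],'x':[1.,0,0],'-x':[-1.,0,0]}[closing]
    return Ro.from_rotvec([0,lean,0])*Ro.from_matrix(np.c_[np.cross(y,z),y,z])
def pose(p,R,ahead):
    """TCP pose that puts the point 'ahead' of the flange at machine point p"""
    q=(RM*R).as_quat(); return w(np.array(p)-ahead*R.apply([0,0,1])), np.r_[q[3],q[:3]]
def hoodpt(p,th):
    h=np.array([100,0,140.]); return h+Ro.from_rotvec([0,th,0]).apply(np.array(p)-h)
H=[-85,-30,179.]
def F(): return RM.inv().apply(env.get_state()["wrist_force"])
E
python3 - <<'E'
from h import *
def t(n,p,R,a):
    q=env.inverse_kinematics(*pose(p,R,a)); print(n,None if q is None else np.round(q,2))
t("knob",[-50,105,165],down('y'),TIP)
for c in('x','-x'):
    for th,l in((0,0),(.43,.43),(.43,0),(.8,.2),(1.2,0),(1.2,.3),(1.2,.5)): t((c,th,l),hoodpt(H,th),down(c,l),GR)
for l in(-.6,-.8,-1.,-1.2,-1.4):
    for y in(-85,70): t(("pin",l,y),[-104,y,114],down('y',l),TIP)
E
```

```text
knob [ 0.11  0.49  1.69 -0.    0.96 -1.26]
('x', 0, 0) [-0.11  0.42  1.84 -0.    0.89  0.09]
('x', 0.43, 0.43) [-0.13  0.56  1.45  0.03  1.55  0.07]
('x', 0.43, 0) [-0.11  0.37  1.71 -0.    1.06  0.09]
('x', 0.8, 0.2) [-0.13  0.48  1.42  0.02  1.43  0.07]
('x', 1.2, 0) [-0.13  0.48  1.36 -0.    1.3   0.07]
('x', 1.2, 0.3) [-0.14  0.63  1.14  0.02  1.67  0.06]
('x', 1.2, 0.5) [-0.14  0.73  1.    0.03  1.91  0.06]
('-x', 0, 0) None
('-x', 0.43, 0.43) None
('-x', 0.43, 0) None
('-x', 0.8, 0.2) None
('-x', 1.2, 0) None
('-x', 1.2, 0.3) None
('-x', 1.2, 0.5) None
('pin', -0.6, -85) [-0.21  0.4   2.29  3.11  0.14  1.6 ]
('pin', -0.6, 70) [0.19 0.43 2.22 4.44 0.23 0.62]
('pin', -0.8, -85) [-0.21  0.48  2.39  3.13  0.53  1.58]
('pin', -0.8, 70) [0.24 0.5  2.31 3.82 0.51 1.28]
('pin', -1.0, -85) [-0.21  0.64  2.46  3.13  0.96  1.57]
('pin', -1.0, 70) [0.29 0.63 2.37 3.69 0.88 1.48]
('pin', -1.2, -85) [-0.22  0.85  2.49  3.13  1.4   1.57]
('pin', -1.2, 70) [0.33 0.81 2.4  3.67 1.25 1.6 ]
('pin', -1.4, -85) [-0.22  1.07  2.47  3.13  1.8   1.57]
('pin', -1.4, 70) [0.36 0.99 2.38 3.7  1.59 1.69]
```

Run:
```python
from h import *
import cv2
R=down('y')
env.move_to(*pose([-50,105,225],R,TIP)); env.command_gripper(44)
env.move_l(*pose([-50,105,166],R,TIP)); f0=F()
print(env.get_state()["time"],env.get_state()["finger_gap"],f0)
for y in range(100,61,-3):
    env.move_l(*pose([-50,y,166],R,TIP),max_speed=60)
    f=F()-f0; print(y,np.round(f,1))
    if f[1]>12: break
print(env.get_state()["time"])
d=env.get_image("wrist"); cv2.imwrite("pics/w1.png",d["image"][:,:,::-1])
```

```text
3.4917 44.18516633584616 [-0.21830278 -0.15259623 -0.33970249]
100 [0.  0.5 0.9]
97 [0.9 0.8 0.4]
94 [-0.1  0.1  0.3]
91 [0.6 0.2 0.9]
88 [-0.1  1.5  0.3]
85 [0.7 1.2 0.1]
82 [ 0.8  1.3 -0.1]
79 [1.5 1.6 0. ]
76 [1.1 0.9 0.4]
73 [ 1.3  1.3 -0.2]
70 [ 0.8 -0.5  0.3]
67 [ 0.3  5.3 -0.5]
64 [-0.4 18.2 -1.6]
6.7417
```

View pics/w1.png

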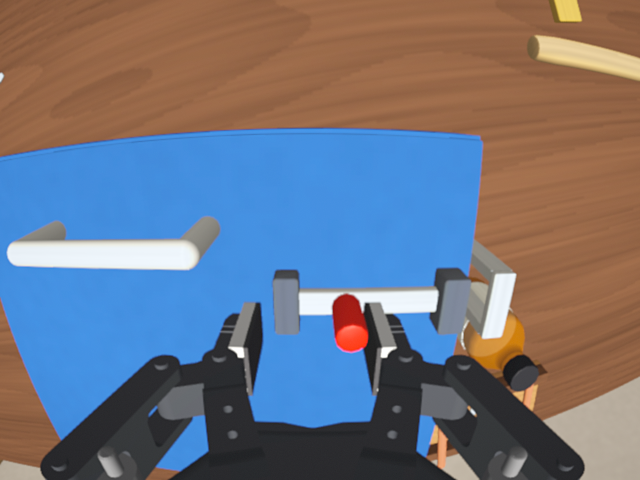

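The wrist picture shows the red knob at (350,330) pushed by the right finger, with the tongue clear of the keeper at (490,300). The end stop was felt at 18 N, so the bolt is drawn. Next I raise the hood by its handle at (105,255).

```bash
cat >> h.py <<'E'
def swing(a,b,lean,n,sp=80,fmax=20):
    """swing the gripped handle from hood angle a to b; lean = function of angle"""
    f0=F()
    for th in np.linspace(a,b,n+1)[1:]:
        env.move_l(*pose(hoodpt(H,th),down('x',lean(th)),GR),max_speed=sp)
        f=F(); print(round(th,3),np.round(f,1),round(env.get_state()["finger_gap"],1))
        if np.linalg.norm(f-f0)>fmax: print("STOP"); return th
    return b
E
python3 - <<'E'
from h import *
import cv2
R=down('y')
env.move_l(*pose([-50,70,166],R,TIP)); env.move_l(*pose([-50,70,235],R,TIP))
R=down('x'); p=np.array(H)
env.move_to(*pose(p+[0,0,60],R,GR)); env.command_gripper(50)
env.move_l(*pose(p,R,GR)); env.command_gripper(0)
print(env.get_state()["time"],env.get_state()["finger_gap"],F())
swing(0,.42,lambda t:t,7)
env.dwell(.4); print(env.get_state()["time"],F())
d=env.get_image("side"); np.savez("side1.npz",**d); cv2.imwrite("pics/s1.png",d["image"][150:350,220:480,::-1].repeat(2,0).repeat(2,1))
E
```

```text
10.1583 10.055555152620187 [-3.24294782  0.1053415   6.01002174]
0.06 [-2.   0.6  0.1] 10.0
0.12 [-1.9  0.7 -1.5] 9.8
0.18 [-2.1  1.  -0.8] 10.2
0.24 [-2.4  1.   0. ] 9.8
0.3 [-3.2  1.7 -0.7] 9.9
0.36 [-3.1  1.6 -0.6] 9.7
0.42 [-4.7  1.7 -0.8] 9.7
13.0083 [-4.71738744  2.25691163 -1.67107789]
```

View pics/s1.png

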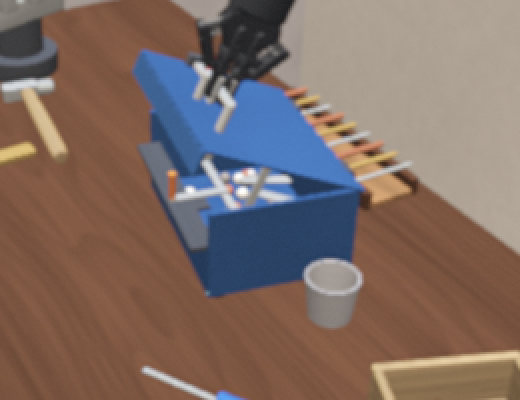

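The crop shows the hood up by about 0.4 rad, with the ledge grey and the orange pin at about (172,185). I let go, go round to the front, and feel for the pin.

```bash
cat >> h.py <<'E'
LP=-1.0
def pin(x,y,z): return pose([x,y,z],down('y',LP),TIP)
E
python3 - <<'E'
from h import *
d=np.load("side1.npz"); im=d["image"].astype(int); z=d["z_map"]; K=d["mtx"]
v,u=np.where((im[...,0]>170)&(im[...,2]<90)&(im[...,1]<150)); k=(abs(u-306)<10)&(abs(v-242)<14)&(z[v,u]>0); v,u=v[k],u[k]; zz=z[v,u]
c=np.c_[(u-K[0,2])/K[0,0]*zz,(v-K[1,2])/K[1,1]*zz,zz]@d["pose"][:3,:3].T+d["pose"][:3,3]
print("pin seen",len(u),np.round(RM.inv().apply(c-O).mean(0),1) if len(u) else im[242,300:312])
R=down('x',.42); g=hoodpt(H,.42)
env.command_gripper(50); env.move_l(*pose(g+60*np.array([np.sin(.42),0,np.cos(.42)]),R,GR))
env.command_gripper(0)
env.move_to(*pose([-200,-60,350],down('x'),TIP))
for p in([-230,-85,330],[-188,-85,166],[-104,-85,112]):
    q=env.inverse_kinematics(*pin(*p)); print(p,None if q is None else np.round(q,2))
s=env.get_state();print(s["time"],np.round(s["joint_pos"],2),F())
E
```

```text
pin seen 6 [-115.6  -26.5  122.5]
[-230, -85, 330] None
[-188, -85, 166] None
[-104, -85, 112] [-0.21  0.65  2.46  3.13  0.96  1.57]
15.375 [-0.15 -0.    1.89  0.    1.25  0.05] [-0.16888105  0.62719402  0.50272281]
```

Run:
```python
from h import *
for l in(-.8,-1.0,-1.2):
  print(l)
  for z in(112,150,200,250,300,350):
    print(z,["%d:%s"%(x,"-" if (q:=env.inverse_kinematics(*pose([x,-85,z],down('y',l),TIP))) is None else "%.2f/%.1f"%(q[2],q[3])) for x in(-104,-125,-150,-175,-200)])
```

```text
-0.8
112 ['-104:2.39/3.1', '-125:2.43/3.1', '-150:2.48/3.1', '-175:2.53/3.1', '-200:-']
150 ['-104:2.38/3.1', '-125:2.42/3.1', '-150:2.47/3.1', '-175:2.52/3.1', '-200:2.57/3.1']
200 ['-104:2.36/3.1', '-125:2.40/3.1', '-150:2.45/3.1', '-175:2.50/3.1', '-200:2.54/3.1']
250 ['-104:-', '-125:-', '-150:-', '-175:-', '-200:-']
300 ['-104:-', '-125:-', '-150:-', '-175:2.39/0.1', '-200:2.43/0.1']
350 ['-104:2.21/0.0', '-125:2.25/0.0', '-150:2.29/0.0', '-175:2.32/0.0', '-200:2.36/0.0']
-1.0
112 ['-104:2.46/3.1', '-125:2.50/3.1', '-150:2.55/3.1', '-175:-', '-200:-']
150 ['-104:2.47/3.1', '-125:2.51/3.1', '-150:2.56/3.1', '-175:-', '-200:-']
200 ['-104:2.46/3.1', '-125:2.50/3.1', '-150:2.55/3.1', '-175:-', '-200:-']
250 ['-104:2.43/3.1', '-125:2.47/3.1', '-150:2.52/3.1', '-175:2.56/3.1', '-200:-']
300 ['-104:2.39/3.1', '-125:2.43/3.1', '-150:2.47/3.1', '-175:2.51/3.1', '-200:2.55/3.1']
350 ['-104:-', '-125:-', '-150:-', '-175:-', '-200:-']
-1.2
112 ['-104:2.49/3.1', '-125:2.53/3.1', '-150:2.58/3.1', '-175:-', '-200:-']
150 ['-104:2.51/3.1', '-125:2.55/3.1', '-150:-', '-175:-', '-200:-']
200 ['-104:2.52/3.1', '-125:2.56/3.1', '-150:-', '-175:-', '-200:-']
250 ['-104:2.51/3.1', '-125:2.55/3.1', '-150:-', '-175:-', '-200:-']
300 ['-104:2.48/3.1', '-125:2.52/3.1', '-150:2.57/3.1', '-175:-', '-200:-']
350 ['-104:2.44/3.1', '-125:2.48/3.1', '-150:2.52/3.1', '-175:2.56/3.1', '-200:-']
```

```bash
cat > feel.py <<'E'
from h import *
def P(x,y,z,l=-.9): return pose([x,y,z],down('y',l),TIP)
env.move_to(*P(-190,-85,300,-1.0))
env.move_l(*P(-165,-85,150)); env.move_l(*P(-150,-85,113)); env.move_l(*P(-106,-85,113),max_speed=80)
env.dwell(.2); f0=np.mean([F() for _ in range(1)],0); print(env.get_state()["time"],f0)
y=-85.;hits=0
while y<45:
    y+=2; env.move_l(*P(-106,y,113),max_speed=40); f=F()-f0; hits=hits+1 if f[1]<-1.6 else 0
    if y>-60: print(y,np.round(f,1))
    if f[1]<-12 or abs(f[2])>12: print("ABORT"); break
    if hits>=2: break
print(env.get_state()["time"])
E
python3 feel.py
```

```text
20.3833 [ 0.48178889  1.01406642 -0.07906982]
-59.0 [-0.3 -0.7 -0. ]
-57.0 [-0.2  0.   0.5]
-55.0 [ 0.3 -0.3 -0.1]
-53.0 [-1.1 -2.3 -1.3]
-51.0 [ 0.1 -0.6  0.1]
-49.0 [-0.3 -0.8  0. ]
-47.0 [-0.4 -1.3 -0.2]
-45.0 [-0.3 -0.8 -0.3]
-43.0 [-0.9 -1.4  0.2]
-41.0 [-1.4 -0.6  0.5]
-39.0 [-2.4 -3.5  0.7]
-37.0 [-2.2 -3.4 -0.9]
26.3833
```

```bash
cat > push.py <<'E'
from h import *
def P(x,y,z,l=-.9): return pose([x,y,z],down('y',l),TIP)
f0=np.array([.4,.6,0]); y=-37.; prev=0
while y<-8:
    step=2 if y<-21 else 1
    y+=step; x=-106-(y+37)*.52
    env.move_l(*P(x,y,113),max_speed=40); f=F()-f0; print(y,np.round(f,1))
    if f[1]<-9 or np.linalg.norm(f)>14: break
print(env.get_state()["time"],y,x)
E
python3 push.py
```

```text
-35.0 [-1.4 -3.5  0.1]
-33.0 [-2.1 -2.6 -0.1]
-31.0 [-1.4 -3.3 -0.5]
-29.0 [-1.6 -1.6  0.4]
-27.0 [-0.7 -3.   0.1]
-25.0 [-0.7 -3.3 -0.3]
-23.0 [-1.2 -2.8  0.5]
-21.0 [-0.3 -2.   0.2]
-20.0 [-0.2 -1.7 -0.3]
-19.0 [-0.5 -3.2 -0.6]
-18.0 [ 0.1 -2.1 -0.4]
-17.0 [ 0.6 -1.7  0.5]
-16.0 [ 0.2 -3.  -0.1]
-15.0 [ 0.3 -3.7 -0.2]
-14.0 [ 1.5 -5.6 -0. ]
-13.0 [ 1.4 -6.6  0.5]
-12.0 [ 2.4 -8.5 -1.2]
-11.0 [  3.  -11.5  -1.6]
30.8833 -11.0 -119.52
```

```bash
cat > back.py <<'E'
from h import *
def P(x,y,z,l=-.9): return pose([x,y,z],down('y',l),TIP)
env.move_l(*P(-119,-20,113),max_speed=60); env.move_l(*P(-150,-20,113)); env.move_l(*P(-165,-40,150)); env.move_l(*P(-190,-85,300,-1.0),max_speed=250)
env.goto_joints([-0.15,0,1.89,0,1.25,0.05])
R=down('x',.42); g=hoodpt(H,.42); n=np.array([np.sin(.42),0,np.cos(.42)])
env.move_to(*pose(g+70*n,R,GR)); env.command_gripper(50); env.move_l(*pose(g,R,GR),max_speed=100)
print("before grip",F()); env.command_gripper(0); s=env.get_state(); print(s["time"],s["finger_gap"],F())
lean=lambda t:.42+.5*(t-.42)
for t in np.linspace(.5,1.25,10): 
    if env.inverse_kinematics(*pose(hoodpt(H,t),down('x',lean(t)),GR)) is None: print("no IK",t)
e=swing(.42,.62,lean,8,40,13)
print(e,env.get_state()["time"])
E
python3 back.py
```

```text
before grip [-0.04367938  0.19401472 -0.06001071]
37.9583 9.816672607952174 [-2.37994091  0.88322069  1.67118978]
0.445 [-4.7  0.3 -2.4] 9.7
0.47 [-5.9  0.3 -3.2] 9.8
0.495 [-4.8  1.2 -3.6] 9.7
0.52 [-7.2  0.3 -3.5] 9.6
0.545 [-7.6  1.3 -5. ] 9.9
0.57 [-8.2  0.4 -3.4] 10.0
0.595 [-8.4  0.2 -3.6] 10.4
0.62 [-8.1 -0.4 -4. ] 9.9
0.62 40.275
```

Run:
```python
from h import *
import cv2
lean=lambda t:.42+.5*(t-.42)
e=swing(.62,1.25,lean,9,80,25); env.dwell(.3); print(e,env.get_state()["time"],F())
d=env.get_image("side"); cv2.imwrite("pics/s2.png",d["image"][100:350,200:520,::-1].repeat(2,0).repeat(2,1))
```

```text
0.69 [-8.   0.8  1.1] 9.7
0.76 [-8.2  0.5  2.2] 9.7
0.83 [-7.6  0.9  3.2] 10.0
0.9 [-8.4 -0.2  4.1] 9.8
0.97 [-8.4  0.2  5.8] 9.9
1.04 [-7.4 -0.3  6.9] 9.7
1.11 [-7.9  0.7  7. ] 9.8
1.18 [-6.5  0.4  8.9] 9.7
1.25 [-7.5  0.5  9.1] 9.6
1.25 43.7667 [-7.18151306  1.1767603   8.66740608]
```

View pics/s2.png

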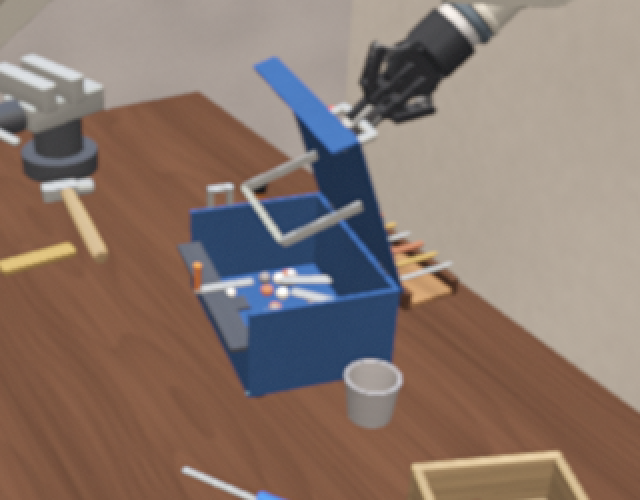

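The hood stands wide open, with its lip at about (305,105) in the crop. The gripper is still on the handle at (355,120), and the bystanders are in place. Now I let go.

Run:
```python
from h import *
import cv2
l=.42+.5*(1.25-.42); R=down('x',l); g=hoodpt(H,1.25)
env.command_gripper(28); n=-R.apply([0,0,1])
env.move_l(*pose(g+90*n,R,GR),max_speed=100); env.dwell(.3); print(env.get_state()["time"],F())
d=env.get_image("side"); cv2.imwrite("pics/s3.png",d["image"][100:350,200:520,::-1].repeat(2,0).repeat(2,1))
```

```text
45.4833 [-0.33360484 -0.11187884 -0.64571644]
```

View pics/s3.png

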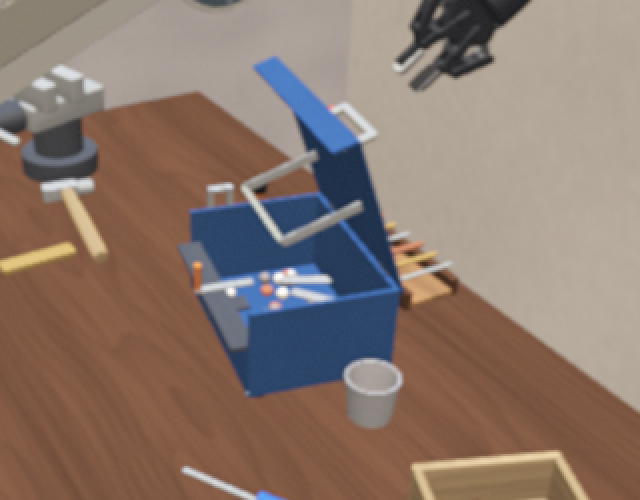

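The hood stands open by itself (lip at about (305,105)), and the gripper at (430,60) is clear of the handle.

```bash
python3 -c "
from cell import env
print(env.sign_off())"
```

```text
the job is handed in; nothing more can be done
None
```

The job is handed in after about 45 s: the bolt is drawn, the catch pin is at its stop (peak push about 12 N), the hood stands open by itself at about 1.25 rad and the gripper is clear; the hand-in call returned no verdict.

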